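# Rock a bowed cover on the surface plate and weight it down

## Task

The round aluminium cover on the granite surface plate is bowed and rocks in one direction only. Rock it by pressing gently on its rim with the closed fingers to find the direction in which it tips, then stand the steel weight upright on the rim that goes down, so that the cover stays tipped and the gap on the other side is open for the feeler gauges. Set the weight down gently, keep the cover about where it is and leave the other things alone.

Things in the scene. Friction and masses are not known exactly. Their poses are not given: they have to be found in the camera images.
- cover: Round aluminium cover, 160 mm across: disc with a boss in mid-top (44 mm across, 10 mm high), about 430 g. Origin: centre of its underside, on the granite; z up. Rim top 10 mm, boss top 20 mm above the granite. It stands level on a flat band 56 mm wide right across its underside through the centre, in a direction unknown and different each time, whatever the cover's x and y. Over 25 N spoils it.
- cover_top (a point): Centre of the boss top, 20 mm above the granite; z up. Beside the band the underside is 2.2 mm clear of the granite. Pressed 70 mm from the centre, square to the band, on either side, the cover tips about 0.042 rad until its rim touches, at about 3 N; 45 degrees off that direction, at about 6 N; along the band it stays level. Let go, it falls back level.
- weight: Steel cylinder standing upright left or right of the cover, 40 mm across, 60 mm high, dark groove near the top, about 600 g. Origin: centre of its underside; z up. It keeps the cover tipped only when about 55 mm from the cover's centre (between boss and edge), within about 20 degrees of the tipping direction, on either of the two opposite sides. Ramming or dropping it spoils the cover.
- ring_gauge: Bystander: steel ring, 64 mm outside, 40 mm bore, 22 mm high, on the other side of the cover from the weight. Origin: centre of its underside.
- gauge_block: Bystander: small steel block 35 x 9 x 30 mm high. Origin: centre of its underside.
- parallel_bar: Bystander: steel bar 100 x 12 x 25 mm high. Origin: centre of its underside.
- v_block: Bystander: steel V-block 50 x 45 x 36 mm high. Origin: centre of its underside.
There are look-alikes about, which are no part of the job. Leave any red look-alike of the weight alone. There is more than one size of the cover; the job needs the smaller.

How it is judged:
By the outcome, as a careful person would: the job done as asked, in the order asked, and still so for the second after the job is handed in, with the robot touching nothing.
It also fails if it takes over 69 s, if anything falls off the work surface, if the arm or the gripper's body presses on something with over 40 N, if the wrist force passes 120 N, or if a joint passes its speed limit or range.

## Robot

A 6-joint arm with a two-finger parallel gripper is mounted at the origin on the work surface. World frame = base frame: x ahead of the robot, y to its left, z up, the work surface at z = 0. Lengths are in m, angles in rad, forces in N, time in s.
With the tool pointing down it reaches from about 0.275 to 0.825 m from the base axis. Payload 4.9 kg.
Tool frame: the origin (TCP) lies on the centre line of the jaws, within the pads' length; the fingertips stand 19 mm ahead of it and the grasp point (between the pads) is the TCP (env.tcp_to_tips is the distance from the TCP to the fingertips, in m); z points along the fingers, y is the line along which they close (so a half turn about z gives the same grasp; the last joint's range is limited). The gripper opens to 85 mm and grips with 20 to 120 N. Pads are 22 mm wide; open, the fingers measure 114 mm over their backs; the gripper's body (76 mm by 85 mm) begins 54 mm behind the grasp point. The pads swing forward as they close: fully open they stand 13 mm farther back than shut.
Start: joints at [1.133, 0.326, -0.193, 1.052, 0, 1.437], TCP at [0.165, 0.525, 0.23] pointing down, gripper open.
Joint ranges: [-2.65, 2.65], [-0.97, 1.79], [-1.3, 1.35], [-1.93, 2.1], [-1.47, 1.37], [-3.14, 3.14]. Speed limits (rad/s): [2.57, 2.57, 3.14, 3.14, 3.14, 3.14].

## Interface

Orientations are given as [roll, pitch, yaw] about the fixed x, y, z axes, in that order (R = Rz(yaw) Ry(pitch) Rx(roll)).
In Python, from workcell import env gives the robot as it stands.
- The arm moves only by the tool move_arm, never from a script. Its argument "rows" is a list that holds one entry, the list of rows, each a list of 7 numbers: the closure in counts, from 0 (fully open) to 255 (shut), then the shift along the tool's x, y, z each as a share of 30 cm, from -1 to 1, then the turn, a rotation vector about the tool's x, y, z each as a share of 2 pi rad, from -1 to 1. In form: [[[fingers, x, y, z, wx, wy, wz], ...]]. A call has 1 to 10 rows; each row is the pose to reach, as a shift and turn from the pose commanded when the call began, along the tool's axes at that moment, turning the shorter way round; what a row does not reach only later rows make up. A row lasts 1/8 s, in which the tool goes at most 62.5 mm and 10.7 degrees, less where a joint would pass 70% of its speed; a pose out of reach is approached as far as the arm can. A call with a number of a shift or a turn outside -1 to 1 is refused whole. A call with a gripper value outside its range is refused whole. The fingers move at their own pace and stop on an object; "squeeze" is the grip in N (left out, the last holds). Time passes only in rows, so rows that repeat a pose let the fingers close. It gives the time, the measured TCP pose, the force, the opening and the grip force at its end, in the units of the state.
- env.get_state(): the state, without advancing time (a new reading comes with each control period).
- env.capture(name): name is "scene" or "top" or "wrist"; returns a dict with "frame" (384x512x3 uint8, red, green, blue), "fx", "fy", "cx", "cy" (pixels), "world_to_cam" (4x4, takes a point from world to camera coordinates); the wrist camera has in their place "tool_from_camera" (4x4, takes a point from camera to tool coordinates, whose origin is the TCP and whose axes are the flange's). Camera axes: x right, y down, z forward; pixel columns grow to the right and rows downward; lengths in m; the calibration is good to about 2 mm. The wrist camera is an equidistant fisheye: a pixel r from the principal point sees the ray r / f radians off the axis. A picture is of the moment at which its call begins: read the wrist's pose just before it. There is no depth.
- env.hand_in(): hands the job in; it is judged then, once.
The state is a dict: "time_s": time; "joint_positions": joint angles; "qvel": joint speeds; "effort": joint torques, N m; "position": TCP position; "tool_rot": TCP orientation; "contact_force": force on the tool from outside, world axes, zero at the start; "moment": the same for the moment, N m; "width": finger opening in m; "grasp_force": force on a finger pad.
Only numpy, scipy, OpenCV 4.12 (cv2) and the standard library are available. Lean on these libraries where they do the work, as an engineer would, in place of code of your own. Each camera call takes 0.05 s, during which the arm holds its last target. There are 200 camera calls.

## Working session

There is one attempt and no reset: what is moved stays moved. The work goes in short steps, Python scripts to look and compute and a tool call to move; the robot and the scene stay as the last step left them, time stands still between calls to the robot, and variables do not carry over. Pictures are saved under pics/ and viewed, at most 11 in all, crops included, and the job is handed in when it is done.

Besides the shell and the picture viewer there is one more tool, called after ">>>" as name(argument=value, ...), one argument or row to a line, values as JSON. move_arm: Moves the arm, as the interface text tells. Its arguments: {"type":"object","properties":{"rows":{"type":"array","items":{"type":"array","items":{"type":"array","items":{"type":"number"}}}},"squeeze":{"type":"number"}},"required":["rows"]}

```bash
mkdir -p pics
cat > h.py <<'E'
import numpy as np, cv2
from workcell import env
def save(n,f): cv2.imwrite(f'pics/{n}.png',f[:,:,::-1])
def ray(c,u,v,z):
    T=np.linalg.inv(c['world_to_cam']); d=T[:3,:3]@[(u-c['cx'])/c['fx'],(v-c['cy'])/c['fy'],1]; o=T[:3,3]
    return o+d*(z-o[2])/d[2]
def proj(c,p):
    q=c['world_to_cam']@np.r_[p,1]; return c['cx']+c['fx']*q[0]/q[2], c['cy']+c['fy']*q[1]/q[2]
E
python3 - <<'E'
from h import *
t=env.capture('top');s=env.capture('scene')
import pickle;pickle.dump((t,s),open('cap.pkl','wb'))
im=cv2.resize(t['frame'],(800,600),interpolation=cv2.INTER_CUBIC);save('top',im)
save('scene',cv2.resize(s['frame'],(800,600),interpolation=cv2.INTER_CUBIC))
print({k:v for k,v in t.items() if k!='frame'});print(env.get_state())
E
```

```text
{'fx': 390.68796082239345, 'fy': 390.68796082239345, 'cx': 248.0489826590034, 'cy': 187.85833416856772, 'world_to_cam': array([[-0.04824009, -0.99883193, -0.00277062,  0.03366549],
       [-0.97610332,  0.04773044, -0.21200026,  0.54314119],
       [ 0.21188487, -0.0075225 , -0.97726568,  1.00487206],
       [ 0.        ,  0.        ,  0.        ,  1.        ]])}
{'time_s': 0.1, 'joint_positions': array([ 1.13279043e+00,  3.26876001e-01, -1.93485712e-01,  1.05201577e+00,
        1.53869663e-05,  1.43663078e+00]), 'qvel': array([ 1.11787406e-03, -1.19956009e-03,  1.46395503e-03,  5.22539867e-04,
        1.19614249e-04,  2.51232203e-05]), 'effort': array([ 8.97571572e-04, -4.44239509e+01,  2.63038427e+01,  7.86657940e-03,
       -1.54869754e-04, -3.68731776e-06]), 'position': array([0.16429207, 0.52433248, 0.22897606]), 'tool_rot': array([-3.14002776e+00, -2.26749728e-04,  2.83775211e+00]), 'contact_force': array([ 0.17380202, -0.554546  , -0.81330236]), 'moment': array([0.00090388, 0.0338896 , 0.02386301]), 'grasp_force': 0.0, 'width': 0.08563435238537688}
```

View pics/top.png

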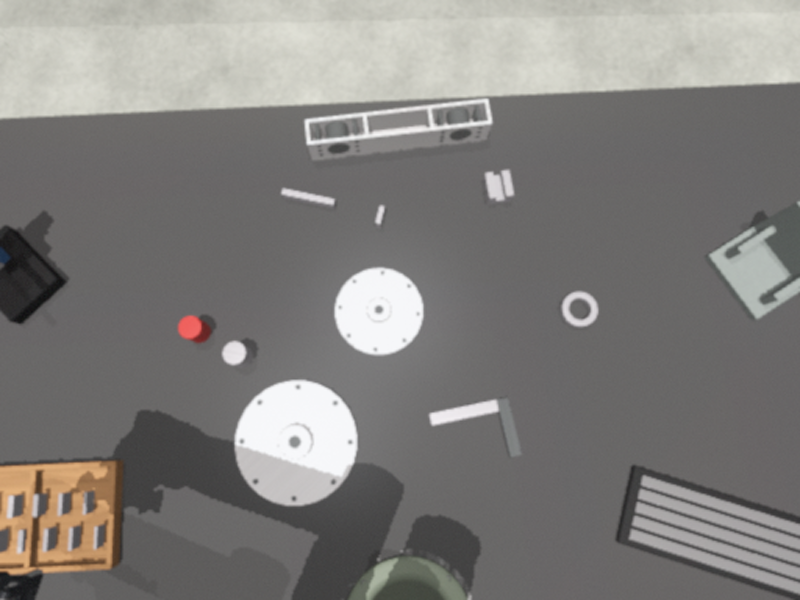

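View pics/scene.png

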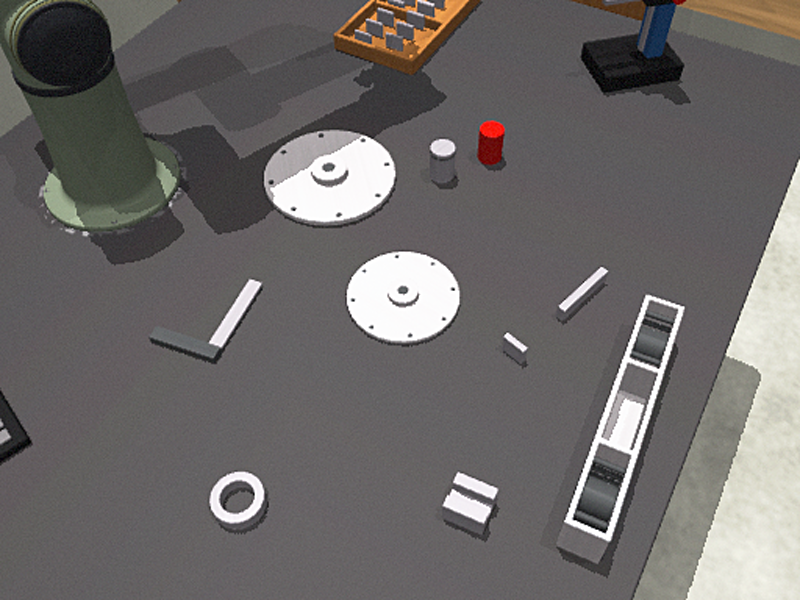

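Top view (800x600 px): two covers, at (379,310), ~90 px across, and at (296,442), ~122 px. The smaller at (379,310) is the one meant. There are two cylinders: grey at (234,352) and red at (190,328). The grey one fits the weight and the red one is the look-alike. I'll measure now and confirm with one enlarged crop.

Run:
```python
from h import *
import pickle;t,s=pickle.load(open('cap.pkl','rb'))
def blob(c,u,v,thr=150):
    g=(c['frame'].min(axis=2)>thr).astype(np.uint8)
    n,l,st,ce=cv2.connectedComponentsWithStats(g)
    k=l[int(v),int(u)]; print('area',st[k][4],st[k][:4])
    cn=max(cv2.findContours((l==k).astype(np.uint8),cv2.RETR_EXTERNAL,cv2.CHAIN_APPROX_NONE)[0],key=len)
    return cn[:,0,:].astype(float)
for n,c,u,v in(('top',t,365,310),('scene',s,380,310)):
    cn=blob(c,u*.64,v*.64,110)
    P=np.array([ray(c,a,b,.008)[:2] for a,b in cn])
    (x,y),r=cv2.minEnclosingCircle(P.astype(np.float32)); A=np.c_[2*P,np.ones(len(P))]; q=np.linalg.lstsq(A,(P**2).sum(1),rcond=None)[0]
    print(n,'cover',x,y,r,q[:2],np.sqrt(q[2]+q[0]**2+q[1]**2))
for n,p in(('w top',(234,352)),('red',(190,328)),('ring',(580,310)),('block',(380,215))):
    print(n,ray(t,p[0]*.64,p[1]*.64,.06 if n in('w top','red') else .025)[:2])
print('w scene',ray(s,442*.64,147*.64,.06), ray(s,442*.64,181*.64,0))
cn=blob(t,234*.64,352*.64,110);P=np.array([ray(t,a,b,.06)[:2] for a,b in cn]);print('w fit',cv2.minEnclosingCircle(P.astype(np.float32)))
a=cv2.resize(t['frame'][190:250,105:165],(400,400),interpolation=cv2.INTER_CUBIC)
b=cv2.resize(s['frame'][65:125,265:325],(400,400),interpolation=cv2.INTER_CUBIC)
save('crop',np.hstack([a,b]))
```

```text
area 17611 [149 148 185 176]
top cover 0.3975255787372589 0.03532334044575691 0.28000834584236145 [0.42398288 0.053399  ] 0.20976923240256504
area 3273 [222 161  73  58]
scene cover 0.5238742828369141 0.025269508361816406 0.08205250650644302 [0.52359905 0.02572767] 0.0800014260522532
w top [0.45468339 0.27365769]
red [0.49978083 0.34947729]
ring [ 0.50451649 -0.33467289]
block [0.70044268 0.01383232]
w scene [0.45374707 0.27357053 0.06      ] [0.46147351 0.2625187  0.        ]
area 236 [141 217  17  18]
w fit ((0.4545358419418335, 0.275357186794281), 0.023456504568457603)
```

View pics/crop.png

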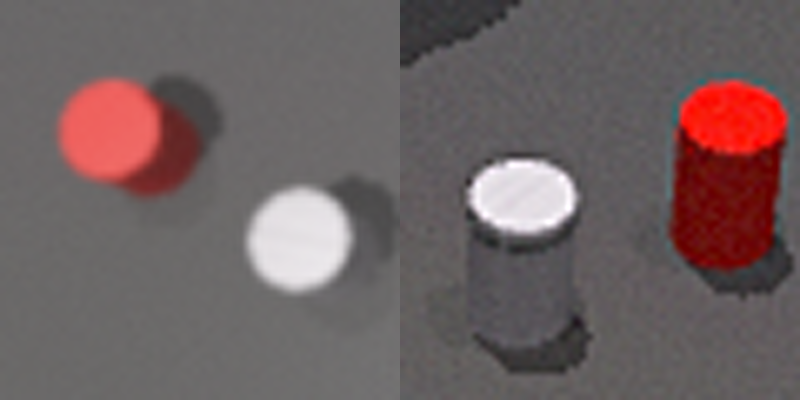

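The crop shows the grey cylinder (left panel 300,240; right panel 522,200) with its dark groove, so that is the weight at about (0.454, 0.2735). The red one (110,130; 733,120) stays alone. The small cover's fitted radius is 80.0 mm, centred at (0.5236, 0.0257). I'll start probing at four rim directions, with tool x pointing radially outward.

```bash
cat >> h.py <<'E'
from scipy.spatial.transform import Rotation as Ro
C=np.array([.5236,.0257])
def rel(p0,yaw0,p1,yaw1):   # share numbers from commanded pose 0 to pose 1 (tool down)
    R0=Ro.from_euler('xyz',[np.pi,0,yaw0]);R1=Ro.from_euler('xyz',[np.pi,0,yaw1])
    print(np.round(R0.inv().apply(np.subtract(p1,p0))/.3,4),np.round((R0.inv()*R1).as_rotvec()/(2*np.pi),4))
def rim(deg,z,r=.078): a=np.radians(deg);return [C[0]+r*np.cos(a),C[1]+r*np.sin(a),z]
E
python3 - <<'E'
from h import *
print(env.tcp_to_tips)
rel([.165,.525,.23],2.8376,rim(180,.10),np.pi)
for a in(180,135,90):rel(rim(a,.05),np.radians(a),rim(a-45,.05),np.radians(a-45))
E
```

```text
0.019
[-1.3906 -1.308   0.4333] [ 0.      0.     -0.0484]
[-0.0762  0.1838  0.    ] [ 0.    -0.     0.125]
[-0.0762  0.1838  0.    ] [ 0.    -0.     0.125]
[-0.0762  0.1838  0.    ] [ 0.    -0.     0.125]
```

>>> move_arm(
  rows=[
    [[255,-0.15,-0.14,0.05,0,0,-0.0484],[255,-0.3,-0.28,0.1,0,0,-0.0484],[255,-0.45,-0.42,0.15,0,0,-0.0484],[255,-0.6,-0.56,0.2,0,0,-0.0484],[255,-0.7,-0.65,0.2,0,0,-0.0484],[255,-0.7,-0.65,0.2,0,0,-0.0484]],
  ],
  squeeze=20,
)

```text
time_s: 0.85
position: [0.3074, 0.2736, 0.1693]
tool_rot: [-3.141, -0.001, 3.136]
contact_force: [-0.2, 0.5, 0.2]
width: 0.0003
grasp_force: 0.0
```

Run:
```python
from h import *
p=np.array([.165,.525,.23])+Ro.from_euler('xyz',[np.pi,0,2.8376]).apply(np.array([-.7,-.65,.2])*.3)
print(p);rel(p,np.pi,rim(180,.035),np.pi);print(env.get_state()['position'],env.get_state()['tool_rot'])
```

```text
[0.30700151 0.2760812  0.17      ]
[-0.462  -0.8346  0.45  ] [0. 0. 0.]
[0.30739646 0.27360964 0.16930054] [-3.14072558e+00 -7.50199904e-04  3.13621719e+00]
```

>>> move_arm(
  rows=[
    [[255,-0.1,-0.18,0.1,0,0,0],[255,-0.2,-0.36,0.1,0,0,0],[255,-0.3,-0.54,0.15,0,0,0],[255,-0.4,-0.72,0.2,0,0,0],[255,-0.462,-0.8346,0.25,0,0,0],[255,-0.462,-0.8346,0.4,0,0,0],[255,-0.462,-0.8346,0.45,0,0,0],[255,-0.462,-0.8346,0.45,0,0,0],[255,-0.462,-0.8346,0.45,0,0,0]],
  ],
)

```text
time_s: 1.98
position: [0.4459, 0.0263, 0.0353]
tool_rot: [3.142, 0.001, -3.14]
contact_force: [0.6, 0.8, 0.2]
width: 0.0005
grasp_force: 0.0
```

>>> move_arm(
  rows=[
    [[255,0,0,0.01,0,0,0],[255,0,0,0.016,0,0,0],[255,0,0,0.018,0,0,0],[255,0,0,0.02,0,0,0],[255,0,0,0.021,0,0,0],[255,0,0,0.022,0,0,0],[255,0,0,0.022,0,0,0]],
  ],
)

```text
time_s: 2.85
position: [0.4453, 0.0256, 0.0281]
tool_rot: [-3.142, 0.0, -3.141]
contact_force: [0.0, -1.0, -0.5]
width: 0.0001
grasp_force: 0.0
```

>>> move_arm(
  rows=[
    [[255,0,0,0.001,0,0,0],[255,0,0,0.002,0,0,0],[255,0,0,0.002,0,0,0]],
  ],
)

```text
time_s: 3.22
position: [0.4452, 0.0256, 0.0275]
tool_rot: [-3.142, -0.0, -3.141]
contact_force: [0.3, -0.9, 0.2]
width: 0.0001
grasp_force: 0.0
```

>>> move_arm(
  rows=[
    [[255,0,0,0.001,0,0,0],[255,0,0,0.002,0,0,0],[255,0,0,0.002,0,0,0]],
  ],
)

```text
time_s: 3.6
position: [0.4452, 0.0256, 0.0268]
tool_rot: [-3.142, -0.0, -3.141]
contact_force: [0.5, -0.7, -0.3]
width: 0.0003
grasp_force: 0.0
```

>>> move_arm(
  rows=[
    [[255,0,0,0.001,0,0,0],[255,0,0,0.002,0,0,0],[255,0,0,0.003,0,0,0],[255,0,0,0.003,0,0,0]],
  ],
)

```text
time_s: 4.1
position: [0.4452, 0.0256, 0.026]
tool_rot: [-3.142, -0.0, -3.141]
contact_force: [1.0, -0.3, -0.2]
width: 0.0
grasp_force: 0.0
```

Run:
```python
from h import *
s=env.capture('scene')
a=cv2.resize(s['frame'][130:250,190:350],(800,600),interpolation=cv2.INTER_CUBIC);save('press1',a)
print([env.get_state()['contact_force'].round(2) for _ in range(3)])
```

```text
[array([-0.35,  1.02,  0.75]), array([-0.35,  1.02,  0.75]), array([-0.35,  1.02,  0.75])]
```

View pics/press1.png

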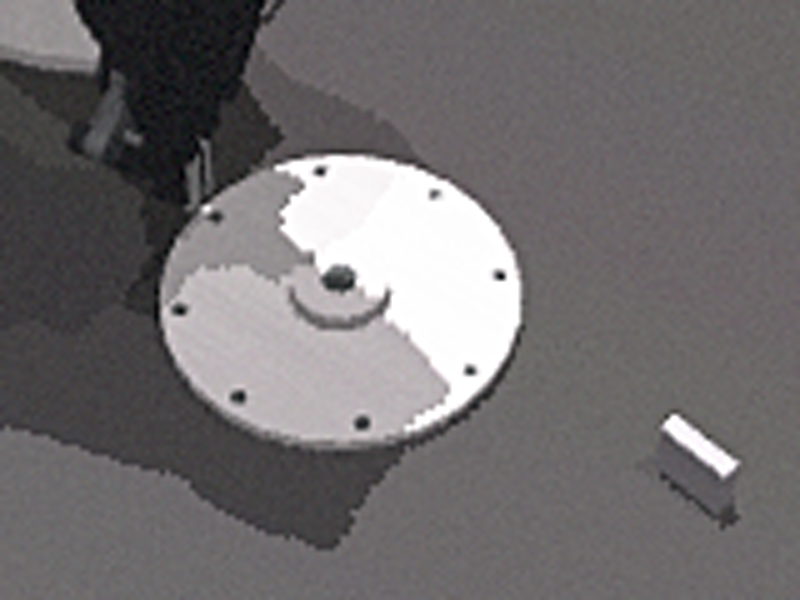

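The finger tips are at about (197,205) in the crop, right at the cover's near-robot edge, so they may be just outside it. I'll check the projection and the cover fit.

Run:
```python
from h import *
import pickle;t,s=pickle.load(open('cap.pkl','rb'))
f=lambda p:[round((a-o)*5) for a,o in zip(proj(s,p),(190,130))]
for x in(.4342,.4452,.4562):print(x,[f([x,y,.007]) for y in(.0106,.0256,.0406)])
print('rim', [f([C[0]-r,C[1],.01]) for r in(.08,.07,.06)],'c',f([C[0],C[1],.02]))
for thr in(180,200,215):
    g=(t['frame'].min(axis=2)>thr).astype(np.uint8)
    n,l,st,ce=cv2.connectedComponentsWithStats(g);k=l[int(310*.64),int(360*.64)]
    cn=max(cv2.findContours((l==k).astype(np.uint8),cv2.RETR_EXTERNAL,cv2.CHAIN_APPROX_NONE)[0],key=len)[:,0]
    P=np.array([ray(t,a,b,.01)[:2] for a,b in cn]);q=np.linalg.lstsq(np.c_[2*P,np.ones(len(P))],(P**2).sum(1),rcond=None)[0]
    print(thr,st[k],q[:2],np.sqrt(q[2]+q[:2]@q[:2]))
u,v=t['cx'],t['cy'];gr=cv2.cvtColor(t['frame'],cv2.COLOR_RGB2GRAY);print('surf',gr[150:160,240:250].mean())
```

```text
0.4342 [[149, 240], [167, 217], [184, 195]]
0.4452 [[170, 249], [187, 226], [205, 204]]
0.4562 [[191, 258], [208, 235], [225, 213]]
rim [[184, 221], [203, 229], [222, 237]] c [338, 275]
180 [ 214  171   57   56 2484] [0.52491791 0.02508735] 0.0792793465755266
200 [ 214  172   57   55 2417] [0.52484236 0.02514301] 0.07855599529927414
215 [ 215  172   55   55 2335] [0.52502184 0.02509106] 0.07745590840716875
surf 112.17
```

>>> move_arm(
  rows=[
    [[255,0,0,-0.02,0,0,0],[255,-0.036,0,-0.02,0,0,0],[255,-0.036,0,-0.012,0,0,0],[255,-0.036,0,-0.008,0,0,0],[255,-0.036,0,-0.006,0,0,0],[255,-0.036,0,-0.004,0,0,0],[255,-0.036,0,-0.004,0,0,0]],
  ],
)

```text
time_s: 5.03
position: [0.4559, 0.0256, 0.0271]
tool_rot: [3.142, -0.0, -3.141]
contact_force: [-0.5, -1.0, 0.8]
width: 0.0001
grasp_force: 0.0
```

>>> move_arm(
  rows=[
    [[255,0,0,0.002,0,0,0],[255,0,0,0.004,0,0,0],[255,0,0,0.004,0,0,0]],
  ],
)

```text
time_s: 5.4
position: [0.456, 0.0256, 0.026]
tool_rot: [-3.142, -0.0, -3.141]
contact_force: [0.9, 0.6, 0.0]
width: 0.0
grasp_force: 0.0
```

>>> move_arm(
  rows=[
    [[255,0,0,0.002,0,0,0],[255,0,0,0.004,0,0,0],[255,0,0,0.004,0,0,0]],
  ],
)

```text
time_s: 5.78
position: [0.456, 0.0256, 0.0247]
tool_rot: [3.142, -0.0, -3.141]
contact_force: [0.7, -0.4, -0.5]
width: 0.0001
grasp_force: 0.0
```

>>> move_arm(
  rows=[
    [[255,0,0,0.002,0,0,0],[255,0,0,0.004,0,0,0],[255,0,0,0.004,0,0,0]],
  ],
)

```text
time_s: 6.15
position: [0.456, 0.0256, 0.0235]
tool_rot: [-3.142, -0.0, -3.141]
contact_force: [-0.6, 0.4, 0.2]
width: -0.0
grasp_force: 0.0
```

>>> move_arm(
  rows=[
    [[255,0,0,0.002,0,0,0],[255,0,0,0.004,0,0,0],[255,0,0,0.004,0,0,0]],
  ],
)

```text
time_s: 6.52
position: [0.456, 0.0256, 0.0223]
tool_rot: [-3.142, -0.0, -3.141]
contact_force: [0.5, -0.5, 0.2]
width: 0.0002
grasp_force: 0.0
```

>>> move_arm(
  rows=[
    [[255,0,0,0.002,0,0,0],[255,0,0,0.003,0,0,0],[255,0,0,0.003,0,0,0]],
  ],
)

```text
time_s: 6.9
position: [0.456, 0.0256, 0.0214]
tool_rot: [-3.142, -0.0, -3.141]
contact_force: [0.5, 0.1, -0.7]
width: -0.0001
grasp_force: 0.0
```

Run:
```python
from h import *
s=env.capture('scene');t=env.capture('top')
a=cv2.resize(s['frame'][140:220,210:310],(500,400),interpolation=cv2.INTER_CUBIC)
w=env.capture('wrist')['frame']
save('press2',np.hstack([a,cv2.resize(w,(300,225)).repeat(1,0) if 0 else cv2.copyMakeBorder(cv2.resize(w,(300,225)),0,175,0,0,cv2.BORDER_CONSTANT)]))
print(env.get_state()['contact_force'],env.get_state()['moment'])
```

```text
[-0.25021655  0.10475151  0.35026537] [0.03116559 0.02364924 0.01179429]
```

View pics/press2.png

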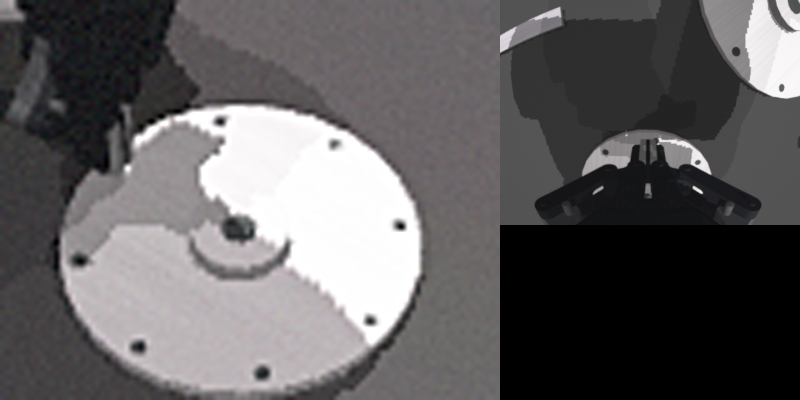

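The fingers now hang over the rim at crop pixel (118,170) and are still free. I'll work out the tip height from this view.

Run:
```python
from h import *
import pickle;t,s=pickle.load(open('cap.pkl','rb'))
f=lambda p:[round((a-o)*5) for a,o in zip(proj(s,p),(210,140))]
for z in(-.01,0,.0024,.005,.01,.015,.02):print(z,f([.456,.0256,z]),f([.456,.0376,z]))
print(f([C[0]-.08,C[1],.01]),f([.5244,.0254,.02]))
```

```text
-0.01 [110, 209] [123, 191]
0 [109, 195] [122, 177]
0.0024 [108, 192] [122, 174]
0.005 [108, 188] [122, 170]
0.01 [107, 181] [121, 163]
0.015 [107, 174] [121, 156]
0.02 [106, 167] [120, 149]
[84, 171] [239, 226]
```

>>> move_arm(
  rows=[
    [[255,0,0,0.002,0,0,0],[255,0,0,0.004,0,0,0],[255,0,0,0.004,0,0,0]],
  ],
)

```text
time_s: 7.42
position: [0.456, 0.0256, 0.0202]
tool_rot: [3.142, -0.0, -3.141]
contact_force: [-0.2, -0.6, 0.6]
width: -0.0003
grasp_force: 0.0
```

>>> move_arm(
  rows=[
    [[255,0,0,0.002,0,0,0],[255,0,0,0.004,0,0,0],[255,0,0,0.004,0,0,0]],
  ],
)

```text
time_s: 7.8
position: [0.456, 0.0256, 0.019]
tool_rot: [3.142, -0.0, -3.141]
contact_force: [0.2, -0.6, -0.8]
width: 0.0001
grasp_force: 0.0
```

>>> move_arm(
  rows=[
    [[255,0,0,0.002,0,0,0],[255,0,0,0.004,0,0,0],[255,0,0,0.004,0,0,0]],
  ],
)

```text
time_s: 8.18
position: [0.456, 0.0256, 0.0178]
tool_rot: [3.142, -0.0, -3.141]
contact_force: [-0.6, -0.2, 0.7]
width: 0.0003
grasp_force: 0.0
```

>>> move_arm(
  rows=[
    [[255,0,0,0.002,0,0,0],[255,0,0,0.004,0,0,0],[255,0,0,0.004,0,0,0]],
  ],
)

```text
time_s: 8.55
position: [0.456, 0.0256, 0.0166]
tool_rot: [3.142, -0.0, -3.141]
contact_force: [0.2, -0.3, -0.4]
width: -0.0002
grasp_force: 0.0
```

>>> move_arm(
  rows=[
    [[255,0,0,0.002,0,0,0],[255,0,0,0.004,0,0,0],[255,0,0,0.004,0,0,0]],
  ],
)

```text
time_s: 8.93
position: [0.456, 0.0256, 0.0154]
tool_rot: [-3.142, -0.0, -3.141]
contact_force: [0.8, -0.2, -0.0]
width: 0.0002
grasp_force: 0.0
```

>>> move_arm(
  rows=[
    [[255,0,0,0.002,0,0,0],[255,0,0,0.003,0,0,0],[255,0,0,0.003,0,0,0]],
  ],
)

```text
time_s: 9.3
position: [0.456, 0.0256, 0.0146]
tool_rot: [3.142, -0.0, -3.141]
contact_force: [0.3, -0.3, -0.0]
width: 0.0001
grasp_force: 0.0
```

Run:
```python
from h import *
import pickle;t0,s0=pickle.load(open('cap.pkl','rb'))
s=env.capture('scene');
a=cv2.resize(s['frame'][150:200,215:275],(480,400),interpolation=cv2.INTER_CUBIC)
save('press3',a)
g=s['frame'].astype(int);print(env.get_state()['contact_force'],env.get_state()['position'])
f=lambda p:[round((q-o)*8) for q,o in zip(proj(s,p),(215,150))]
for z in(-.015,-.005,0,.005,.01,.015):print(z,f([.456,.0256,z]))
```

```text
[-0.11669813 -0.67034188 -0.99068149] [0.45603357 0.02561453 0.01458202]
-0.015 [137, 265]
-0.005 [135, 243]
0 [134, 232]
0.005 [133, 221]
0.01 [132, 210]
0.015 [131, 198]
```

View pics/press3.png

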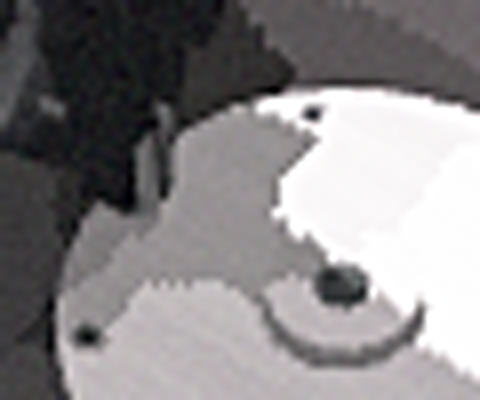

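The pads' lower ends, at (145,210) and (165,200), match z of about 10 mm on the calibrated line, so contact should come about now. I'll keep going in small steps.

>>> move_arm(
  rows=[
    [[255,0,0,0.002,0,0,0],[255,0,0,0.003,0,0,0],[255,0,0,0.003,0,0,0]],
  ],
)

```text
time_s: 9.72
position: [0.456, 0.0256, 0.0137]
tool_rot: [-3.142, -0.0, -3.141]
contact_force: [0.0, 0.2, 0.4]
width: -0.0001
grasp_force: 0.0
```

>>> move_arm(
  rows=[
    [[255,0,0,0.002,0,0,0],[255,0,0,0.003,0,0,0],[255,0,0,0.003,0,0,0]],
  ],
)

```text
time_s: 10.1
position: [0.456, 0.0256, 0.0127]
tool_rot: [3.142, -0.0, -3.141]
contact_force: [-0.5, -0.1, 0.9]
width: 0.0
grasp_force: 0.0
```

>>> move_arm(
  rows=[
    [[255,0,0,0.002,0,0,0],[255,0,0,0.003,0,0,0],[255,0,0,0.003,0,0,0]],
  ],
)

```text
time_s: 10.48
position: [0.456, 0.0256, 0.0118]
tool_rot: [3.142, -0.0, -3.141]
contact_force: [0.2, 0.3, -0.4]
width: 0.0002
grasp_force: 0.0
```

>>> move_arm(
  rows=[
    [[255,0,0,0.002,0,0,0],[255,0,0,0.003,0,0,0],[255,0,0,0.003,0,0,0]],
  ],
)

```text
time_s: 10.85
position: [0.456, 0.0256, 0.0109]
tool_rot: [-3.142, -0.0, -3.141]
contact_force: [-0.4, -0.4, 0.1]
width: -0.0001
grasp_force: 0.0
```

```bash
cat >> h.py <<'E'
def holes(c):  # hole centres (sub-pixel) on the small cover, scene view: darkness weighted
    g=cv2.cvtColor(c['frame'],cv2.COLOR_RGB2GRAY).astype(float);out=[]
    for k in range(8):
        out.append(g)
    return g
def flow(c0,c1,pts):
    a,b=[cv2.cvtColor(c['frame'],cv2.COLOR_RGB2GRAY) for c in(c0,c1)]
    a,b=[cv2.createCLAHE(3,(8,8)).apply(x) for x in(a,b)]
    q,st,e=cv2.calcOpticalFlowPyrLK(a,b,np.float32(pts).reshape(-1,1,2),None,winSize=(9,9))
    return (q[:,0]-pts).round(2),st[:,0],e[:,0].round(1)
E
python3 - <<'E'
from h import *
import pickle;t0,s0=pickle.load(open('cap.pkl','rb'))
s=env.capture('scene')
# holes from press1 crop (5x, origin 190,130)
H=np.array([(320,171),(435,195),(500,275),(470,371),(362,423),(238,397),(180,310),(700,440)])/5+[190,130]
d,st,e=flow(s0,s,H)
for h,x,y,z in zip(H,d,st,e):print(ray(s0,*h,.01)[:2].round(4),h.round(1),x,y,z)
a=cv2.resize(s['frame'][150:230,215:315],(500,400),interpolation=cv2.INTER_CUBIC)
w=env.capture('wrist')['frame'];b=w[200:360,150:350]
save('press4',np.hstack([cv2.copyMakeBorder(a,0,0,0,0,0),cv2.copyMakeBorder(cv2.resize(b,(300,240)),0,160,0,0,0)]))
E
```

```text
[0.4825 0.0811] [254.  164.2] [ 0.12 -0.07] 1 18.0
[0.5354 0.0941] [277. 169.] [ 0.03 -0.03] 1 7.1
[0.5825 0.0674] [290. 185.] [0.08 0.04] 1 5.3
[0.5955 0.0144] [284.  204.2] [-0.    0.07] 1 15.6
[ 0.5683 -0.032 ] [262.4 214.6] [-0.08 -0.17] 1 44.1
[ 0.5154 -0.0461] [237.6 209.4] [ 0.15 -0.11] 1 40.8
[ 0.4689 -0.0184] [226. 192.] [0.71 0.15] 1 51.1
[0.6967 0.0299] [330. 218.] [0.23 0.17] 1 10.2
```

View pics/press4.png

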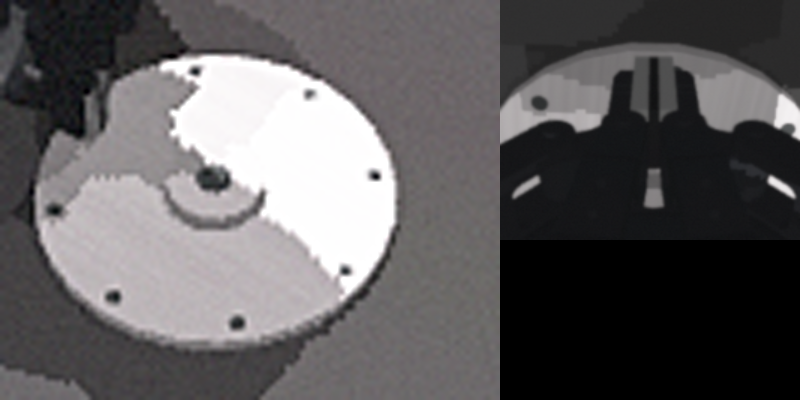

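The cover is still level and untouched (hole flow under 0.15 px), and the tips are over the near rim. I'll go lower.

>>> move_arm(
  rows=[
    [[255,0,0,0.002,0,0,0],[255,0,0,0.004,0,0,0],[255,0,0,0.004,0,0,0]],
  ],
)

```text
time_s: 11.32
position: [0.456, 0.0256, 0.0097]
tool_rot: [-3.142, -0.0, -3.141]
contact_force: [0.2, -0.7, -0.6]
width: 0.0002
grasp_force: 0.0
```

>>> move_arm(
  rows=[
    [[255,0,0,0.002,0,0,0],[255,0,0,0.003,0,0,0],[255,0,0,0.003,0,0,0]],
  ],
)

```text
time_s: 11.7
position: [0.456, 0.0256, 0.0088]
tool_rot: [-3.142, -0.0, -3.141]
contact_force: [0.8, 0.3, -0.2]
width: -0.0002
grasp_force: 0.0
```

>>> move_arm(
  rows=[
    [[255,0,0,0.002,0,0,0],[255,0,0,0.003,0,0,0],[255,0,0,0.003,0,0,0]],
  ],
)

```text
time_s: 12.08
position: [0.4561, 0.0256, 0.0085]
tool_rot: [-3.141, 0.0, -3.141]
contact_force: [-2.3, 0.5, 6.9]
width: -0.0003
grasp_force: 3.5
```

```bash
cat >> h.py <<'E'
HS=np.array([(320,171),(435,195),(500,275),(470,371),(362,423),(238,397),(180,310)])/5+[190,130]
def tilt():
    import pickle;t0,s0=pickle.load(open('cap.pkl','rb'))
    s=env.capture('scene');d,st,e=flow(s0,s,HS)
    for h,x,y,z in zip(HS,d,st,e):
        p=ray(s0,*h,.01)[:2]-[.5244,.0254];print('hole az %4.0f'%np.degrees(np.arctan2(p[1],p[0])),x,y,z)
    g=env.get_state();print(g['time_s'],g['position'].round(4),g['contact_force'].round(1),g['moment'].round(2))
E
python3 - <<'E'
from h import *
tilt()
import pickle;t,s=pickle.load(open('cap.pkl','rb'))
# triangulate boss hole and ring/weights: dark boss centre refined
def refine(c,u,v,r):
    g=255-cv2.cvtColor(c['frame'],cv2.COLOR_RGB2GRAY).astype(float);y,x=np.mgrid[int(v)-r:int(v)+r+1,int(u)-r:int(u)+r+1]
    w=g[y,x];w=np.clip(w-np.median(w)-10,0,None);return (w*x).sum()/w.sum(),(w*y).sum()/w.sum()
def tri(a,b):
    A=[]
    for c,(u,v) in((t,a),(s,b)):
        P=np.array([[c['fx'],0,c['cx']],[0,c['fy'],c['cy']],[0,0,1]])@c['world_to_cam'][:3];A+=[u*P[2]-P[0],v*P[2]-P[1]]
    X=np.linalg.svd(np.array(A))[2][-1];return X[:3]/X[3]
a=refine(t,378.5*.64,309.5*.64,3);b=refine(s,402.5*.64,290*.64,4);print(a,b,'boss hole',tri(a,b).round(4))
print('w top',tri((234*.64,352*.64),(442.5*.64,147*.64)).round(4),'ring',tri((580*.64,309*.64),(238*.64,495*.64)).round(4))
E
```

```text
hole az  127 [0.11 0.03] 1 19.9
hole az   81 [-0.01 -0.01] 1 7.4
hole az   36 [0.06 0.02] 1 5.5
hole az   -9 [0.   0.05] 1 15.8
hole az  -53 [-0.09 -0.19] 1 44.9
hole az  -97 [ 0.12 -0.1 ] 1 39.3
hole az -142 [6.39 8.55] 1 42.7
12.125 [0.4561 0.0256 0.0085] [-1.5  1.2  7.3] [0.02 0.35 0.06]
(np.float64(242.05348837209303), np.float64(197.6953488372093)) (np.float64(257.48486997635933), np.float64(185.22340425531914)) boss hole [0.5245 0.0247 0.0207]
w top [0.4546 0.2736 0.0604] ring [ 0.5081 -0.3344  0.0224]
```

Run:
```python
from h import *
import pickle;t,s=pickle.load(open('cap.pkl','rb'))
g=env.get_state();w=env.capture('wrist');pickle.dump((g,w),open('w.pkl','wb'))
print({k:np.round(v,4) for k,v in w.items() if k!='frame'})
R=Ro.from_euler('xyz',g['tool_rot']).as_matrix();T=np.linalg.inv(w['tool_from_camera'])
def pw(p,dz=0):
    q=T[:3,:3]@(R.T@(np.array(p)-g['position']-[0,0,dz]))+T[:3,3];th=np.arctan2(np.hypot(q[0],q[1]),q[2]);n=q[:2]/np.hypot(q[0],q[1])
    return (np.array([w['cx'],w['cy']])+w['fx']*th*n).round(1)
im=w['frame'].copy()
for dz,col in((0,(255,0,0)),(.02,(0,255,0))):
    for a in range(0,360,3):
        p=[.5244+.08*np.cos(np.radians(a)),.0254+.08*np.sin(np.radians(a)),.01]
        u=pw(p,dz).astype(int)
        if 0<=u[0]<512 and 0<=u[1]<384: im[u[1],u[0]]=col
big=ray(t,296*.64,442*.64,.02);print(big)
for dz,col in((0,(255,0,0)),(.02,(0,255,0))):
    for a in range(0,360,2):
        u=pw([big[0]+.11*np.cos(np.radians(a)),big[1]+.11*np.sin(np.radians(a)),.01],dz).astype(int)
        if 0<=u[0]<512 and 0<=u[1]<384: im[u[1],u[0]]=col
    print(dz,'tips',pw(g['position']+R@[0,0,.019],dz),pw(g['position']+R@[0,0,0],dz))
save('wristov',cv2.resize(im,(800,600),interpolation=cv2.INTER_NEAREST))
```

```text
{'fx': np.float64(297.3186), 'fy': np.float64(297.3186), 'cx': np.float64(252.1505), 'cy': np.float64(194.0726), 'tool_from_camera': array([[ 2.000e-04, -9.497e-01, -3.133e-01,  7.950e-02],
       [ 1.000e+00,  6.000e-04, -1.200e-03,  2.000e-04],
       [ 1.300e-03, -3.133e-01,  9.497e-01, -1.455e-01],
       [ 0.000e+00,  0.000e+00,  0.000e+00,  1.000e+00]])}
[0.29971765 0.17649906 0.02      ]
0 tips [252.2 233.2] [252.1 248. ]
0.02 tips [252.2 220.3] [252.2 232.5]
```

View pics/wristov.png

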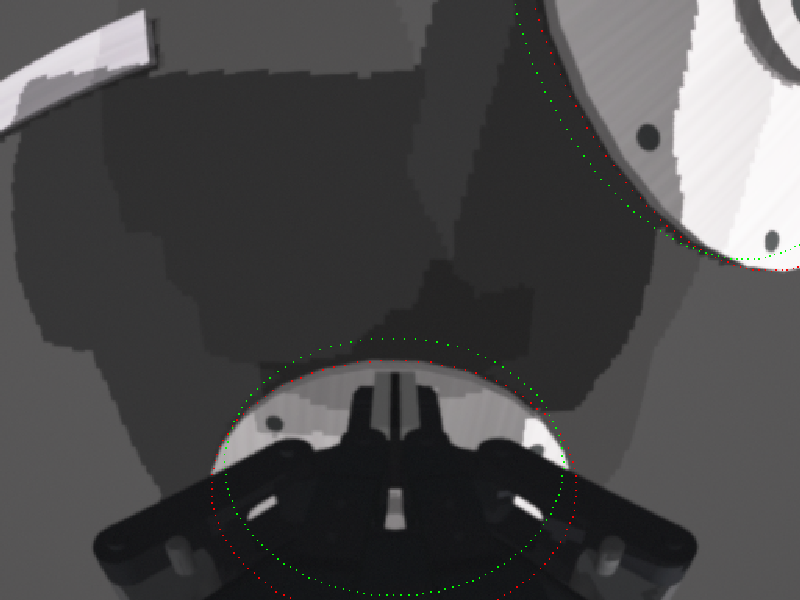

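With zero tool offset (red dots) the projected covers match the wrist picture: small cover arc around (395,360), large cover at (560–780,270). So the pose is right, and the shut tips simply touch the rim at TCP z ≈ 8.7 mm. At azimuth 180 a press of 7 N leaves the cover level. Next is azimuth 135.

>>> move_arm(
  rows=[
    [[255,0,0,-0.05,0,0,0],[255,-0.015,0.04,-0.05,0,0,0.03],[255,-0.035,0.08,-0.05,0,0,0.06],[255,-0.05,0.12,-0.05,0,0,0.09],[255,-0.0664,0.1603,-0.05,0,0,0.125],[255,-0.0664,0.1603,-0.03,0,0,0.125],[255,-0.0664,0.1603,-0.012,0,0,0.125],[255,-0.0664,0.1603,-0.005,0,0,0.125],[255,-0.0664,0.1603,-0.004,0,0,0.125]],
  ],
)

```text
time_s: 13.3
position: [0.4756, 0.0734, 0.0089]
tool_rot: [-3.141, -0.0, 2.357]
contact_force: [-0.1, 0.3, -0.9]
width: 0.0002
grasp_force: 0.0
```

>>> move_arm(
  rows=[
    [[255,0,0,0.002,0,0,0],[255,0,0,0.004,0,0,0],[255,0,0,0.004,0,0,0]],
  ],
)

```text
time_s: 13.68
position: [0.4759, 0.0736, 0.0082]
tool_rot: [-3.141, 0.0, 2.357]
contact_force: [-1.4, -0.5, 3.0]
width: 0.0002
grasp_force: 1.6
```

```bash
python3 -c "from h import *;tilt()"
```

```text
hole az  127 [-14.25   9.76] 1 50.1
hole az   81 [4.41 3.35] 1 29.6
hole az   36 [-0.14 -0.31] 1 36.0
hole az   -9 [-0.09 -0.38] 1 43.6
hole az  -53 [-0.32 -0.42] 1 44.1
hole az  -97 [-0.06 -0.31] 1 35.3
hole az -142 [0.44 0.03] 1 39.4
13.725 [0.476  0.0736 0.0082] [-1.1 -0.2  3.9] [-0.14  0.24 -0.04]
```

>>> move_arm(
  rows=[
    [[255,0,0,0.001,0,0,0],[255,0,0,0.002,0,0,0],[255,0,0,0.002,0,0,0]],
  ],
)

```text
time_s: 14.1
position: [0.4758, 0.0738, 0.0074]
tool_rot: [-3.142, -0.0, 2.357]
contact_force: [-1.7, -1.1, 3.5]
width: -0.0004
grasp_force: 1.8
```

```bash
python3 -c "from h import *;tilt()"
```

```text
hole az  127 [-13.37   9.93] 1 48.9
hole az   81 [-0.51  0.87] 1 57.2
hole az   36 [-0.21 -0.47] 1 38.6
hole az   -9 [ 0.03 -0.96] 1 45.8
hole az  -53 [-0.12 -1.07] 1 44.7
hole az  -97 [-0.07 -0.85] 1 32.7
hole az -142 [ 0.29 -0.4 ] 1 39.2
14.15 [0.4759 0.0738 0.0074] [-1.8  1.   3.8] [-0.07  0.27 -0.01]
```

>>> move_arm(
  rows=[
    [[255,0,0,0.001,0,0,0],[255,0,0,0.002,0,0,0],[255,0,0,0.002,0,0,0]],
  ],
)

```text
time_s: 14.52
position: [0.4759, 0.0738, 0.007]
tool_rot: [3.141, -0.0, 2.357]
contact_force: [-2.8, -0.6, 7.5]
width: -0.0002
grasp_force: 3.5
```

```bash
python3 -c "from h import *;tilt()"
```

```text
hole az  127 [-13.78   9.74] 1 49.8
hole az   81 [-0.64  0.84] 1 56.9
hole az   36 [-0.21 -0.62] 1 38.0
hole az   -9 [-0.14 -1.14] 1 46.5
hole az  -53 [-0.31 -1.33] 1 46.5
hole az  -97 [-0.05 -0.97] 1 32.8
hole az -142 [ 0.36 -0.5 ] 1 39.7
14.575 [0.4758 0.0738 0.007 ] [-2.8 -0.3  6.9] [ 0.    0.52 -0.  ]
```

Run:
```python
from h import *
from scipy.optimize import least_squares
import pickle;t0,s0=pickle.load(open('cap.pkl','rb'))
s=env.capture('scene');d,_,_=flow(s0,s,HS);I=[2,3,4,5,6]
base=np.array([[.06,.02],[0,.05],[-.09,-.19],[.12,-.1],[.1,0]])
for sub in(0,1):
    def res(x):
        a,k=x[:2];n=np.array([np.cos(a),np.sin(a),0]);o=np.array([.5244,.0254,0])+.028*n
        r=Ro.from_rotvec(k*np.cross([0,0,1],n));out=[]
        for j,i in enumerate(I):
            p=ray(s0,*HS[i],.01);q=o+r.apply(p-o)+[x[2],x[3],0];out+=list(np.subtract(proj(s0,q),HS[i])-d[i]+sub*base[j])
        return np.r_[out,x[2]*300,x[3]*300]
    f=least_squares(res,[2.3,.04,0,0]);print(np.degrees(f.x[0]),f.x[1:],f.cost,np.degrees(np.sqrt(np.linalg.inv(f.jac.T@f.jac)[0,0]*.02)))
```

```text
133.82013645385948 [ 0.03738608 -0.00018854  0.00021112] 0.13166477425218234 6.245871389767652
137.99160239320636 [ 0.03349688 -0.00029887  0.00027012] 0.0969951533460654 7.109513898855317
```

>>> move_arm(
  rows=[
    [[255,0,0,-0.02,0,0,0],[255,-0.015,0.04,-0.05,0,0,0.03],[255,-0.035,0.08,-0.05,0,0,0.06],[255,-0.05,0.12,-0.05,0,0,0.09],[255,-0.0664,0.1603,-0.05,0,0,0.125],[255,-0.0664,0.1603,-0.03,0,0,0.125],[255,-0.0664,0.1603,-0.012,0,0,0.125],[255,-0.0664,0.1603,-0.008,0,0,0.125],[255,-0.0664,0.1603,-0.006,0,0,0.125],[255,-0.0664,0.1603,-0.006,0,0,0.125]],
  ],
)

```text
time_s: 15.88
position: [0.5234, 0.0935, 0.0086]
tool_rot: [-3.141, 0.0, 1.571]
contact_force: [-1.4, 0.3, 0.9]
width: -0.0002
grasp_force: 0.8
```

>>> move_arm(
  rows=[
    [[255,0,0,0.001,0,0,0],[255,0,0,0.002,0,0,0],[255,0,0,0.002,0,0,0]],
  ],
)

```text
time_s: 16.25
position: [0.524, 0.0937, 0.0081]
tool_rot: [3.142, -0.0, 1.571]
contact_force: [-2.9, -1.1, 4.8]
width: 0.0
grasp_force: 2.5
```

```bash
python3 -c "from h import *;tilt()"
```

```text
hole az  127 [0.27 0.76] 1 49.3
hole az   81 [3.55 9.64] 1 47.6
hole az   36 [-0.38 -0.22] 1 29.2
hole az   -9 [ 0.07 -0.47] 1 41.7
hole az  -53 [-0.1  -0.36] 1 23.8
hole az  -97 [ 0.01 -0.46] 1 27.2
hole az -142 [ 0.52 -0.19] 1 40.8
16.3 [0.524  0.0937 0.0081] [-2.8  0.4  5.4] [-0.02  0.56 -0.04]
```

Azimuth 90 starts tipping at about 5 N, 135 at about 3.5 N, and 180 not at 7 N. The force ratio gives about 125° and the hole-flow fit about 134°, so I take the tipping direction as 128°. Now I'll fetch the weight.

>>> move_arm(
  rows=[
    [[255,0,0,-0.05,0,0,0],[255,0,0,-0.2,0,0,0],[0,0.1,-0.04,-0.4,0,0,0],[0,0.28,-0.11,-0.4,0,0,0],[0,0.46,-0.18,-0.4,0,0,0],[0,0.6,-0.2327,-0.4,0,0,0],[0,0.6,-0.2327,-0.4,0,0,0],[0,0.6,-0.2327,-0.4,0,0,0],[0,0.6,-0.2327,-0.4,0,0,0]],
  ],
)

```text
time_s: 17.42
position: [0.4549, 0.2727, 0.1282]
tool_rot: [3.141, 0.0, 1.569]
contact_force: [-1.6, -0.0, -0.5]
width: 0.0854
grasp_force: 0.0
```

Run:
```python
from h import *
tilt()
g=env.get_state();w=env.capture('wrist');R=Ro.from_euler('xyz',g['tool_rot']).as_matrix();T=np.linalg.inv(w['tool_from_camera'])
def pw(p):
    q=T[:3,:3]@(R.T@(np.array(p)-g['position']))+T[:3,3];th=np.arctan2(np.hypot(q[0],q[1]),q[2]);n=q[:2]/np.hypot(q[0],q[1])
    return (np.array([w['cx'],w['cy']])+w['fx']*th*n)
im=w['frame'].copy()
for z in(.06,):
    for a in range(0,360,15):
        u=pw([.4546+.02*np.cos(np.radians(a)),.2736+.02*np.sin(np.radians(a)),z]).astype(int);im[u[1],u[0]]=(0,255,0)
save('pick',im[100:384,100:412]);print(g['position'],g['width'])
```

```text
hole az  127 [0.1  0.32] 1 21.8
hole az   81 [ 0.1 -0. ] 1 7.2
hole az   36 [0.12 0.03] 1 6.3
hole az   -9 [0.04 0.03] 1 3.0
hole az  -53 [0.   0.04] 1 2.5
hole az  -97 [-0.03  0.03] 1 2.3
hole az -142 [0.03 0.05] 1 3.3
17.475 [0.4549 0.2726 0.1281] [-0.4  0.5  0. ] [0.02 0.06 0.04]
[0.45487378 0.27258507 0.12810408] 0.08529849505557442
```

View pics/pick.png

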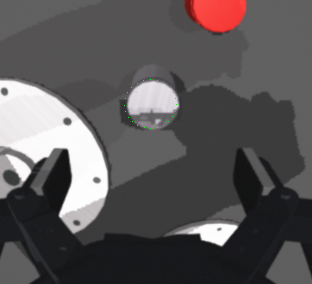

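The cover is back level at its place. The projected ring coincides with the weight's top at (153,103), the red one is well clear at (215,5), and the fingers straddle the weight. Descending.

>>> move_arm(
  rows=[
    [[0,0.002,0,0.12,0,0,0],[0,0.002,0,0.25,0,0,0],[0,0.002,0,0.32,0,0,0],[0,0.002,0,0.35,0,0,0],[0,0.002,0,0.354,0,0,0],[0,0.002,0,0.354,0,0,0]],
  ],
)

```text
time_s: 18.27
position: [0.455, 0.2744, 0.0226]
tool_rot: [3.14, -0.001, 1.571]
contact_force: [-0.4, -0.9, -0.7]
width: 0.0853
grasp_force: 0.0
```

>>> move_arm(
  rows=[
    [[100,0,0,0,0,0,0],[160,0,0,0,0,0,0],[200,0,0,0,0,0,0],[255,0,0,0,0,0,0],[255,0,0,0,0,0,0],[255,0,0,0,0,0,0]],
  ],
  squeeze=35,
)

```text
time_s: 19.02
position: [0.4548, 0.2744, 0.0224]
tool_rot: [3.14, -0.0, 1.571]
contact_force: [-0.2, -1.0, 5.2]
width: 0.039
grasp_force: 34.9
```

>>> move_arm(
  rows=[
    [[255,0,0,-0.06,0,0,0],[255,0,0,-0.15,0,0,0],[255,-0.06,0.01,-0.2,0,0,-0.01],[255,-0.18,0.03,-0.2,0,0,-0.03],[255,-0.32,0.055,-0.2,0,0,-0.05],[255,-0.46,0.08,-0.2,0,0,-0.07],[255,-0.58,0.1,-0.2,0,0,-0.09],[255,-0.66,0.115,-0.2,0,0,-0.1056],[255,-0.6857,0.1197,-0.2,0,0,-0.1056],[255,-0.6857,0.1197,-0.2,0,0,-0.1056]],
  ],
)

```text
time_s: 20.27
position: [0.4893, 0.0686, 0.0811]
tool_rot: [-3.141, -0.002, 2.233]
contact_force: [-0.0, 0.1, -6.3]
width: 0.0393
grasp_force: 37.2
```

>>> move_arm(
  rows=[
    [[255,0,0,0.04,0,-0.002,0],[255,0,0,0.08,0,-0.004,0],[255,0,0,0.1,0,-0.006,0],[255,0,0,0.12,0,-0.0067,0],[255,0,0,0.13,0,-0.0067,0],[255,0,0,0.14,0,-0.0067,0],[255,0,0,0.145,0,-0.0067,0],[255,0,0,0.145,0,-0.0067,0]],
  ],
)

```text
time_s: 21.28
position: [0.4902, 0.0684, 0.0383]
tool_rot: [3.142, 0.042, 2.234]
contact_force: [0.3, 0.2, -5.9]
width: 0.039
grasp_force: 37.2
```

Run:
```python
from h import *
tilt();print(env.get_state()['tool_rot'])
s=env.capture('scene');save('place',cv2.resize(s['frame'][130:250,190:350],(640,480),interpolation=cv2.INTER_CUBIC))
```

```text
hole az  127 [-12.91   3.26] 1 39.6
hole az   81 [-5.09 -2.39] 1 47.8
hole az   36 [-0.18 -0.2 ] 1 35.5
hole az   -9 [-0.1  -0.15] 1 43.3
hole az  -53 [-0.06 -0.06] 1 43.7
hole az  -97 [-0.05  0.02] 1 33.2
hole az -142 [ 0.48 -0.07] 1 42.6
21.325 [0.4903 0.0684 0.0384] [ 0.9 -0.1 -6.1] [ 0.08  0.03 -0.05]
[3.14144733 0.04223411 2.2343891 ]
```

View pics/place.png

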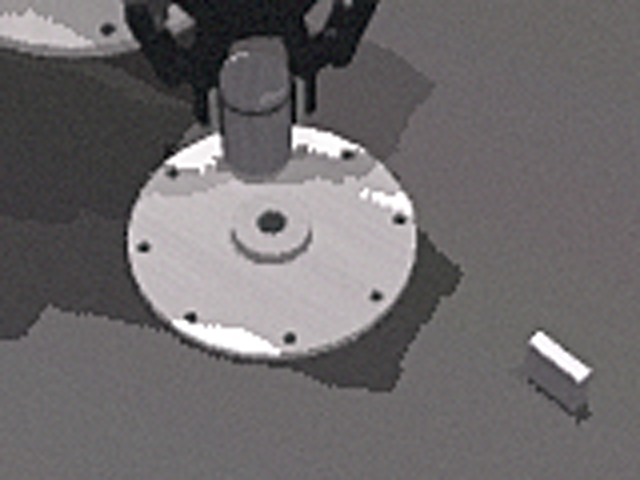

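The weight hangs just above the rim on the 128° side, at (255,110) in the crop, clear of the boss. I'll lower it in small steps, shifted 2 mm outward.

>>> move_arm(
  rows=[
    [[255,0.006,0,0.003,0,0,0],[255,0.006,0,0.007,0,0,0],[255,0.006,0,0.011,0,0,0],[255,0.006,0,0.014,0,0,0],[255,0.006,0,0.014,0,0,0]],
  ],
)

```text
time_s: 22.0
position: [0.4891, 0.0698, 0.0339]
tool_rot: [-3.141, 0.042, 2.235]
contact_force: [0.7, 0.4, -6.1]
width: 0.0395
grasp_force: 37.2
```

>>> move_arm(
  rows=[
    [[255,0,0,0.001,0,0,0],[255,0,0,0.002,0,0,0],[255,0,0,0.003,0,0,0],[255,0,0,0.003,0,0,0]],
  ],
)

```text
time_s: 22.5
position: [0.4892, 0.0697, 0.0332]
tool_rot: [3.141, 0.042, 2.235]
contact_force: [-0.6, -0.5, -4.6]
width: 0.039
grasp_force: 37.2
```

```bash
python3 -c "from h import *;tilt()"
```

```text
hole az  127 [-15.48  10.44] 1 63.6
hole az   81 [3.31 3.65] 1 59.8
hole az   36 [-0.24 -0.18] 1 40.1
hole az   -9 [-0.12 -0.14] 1 43.5
hole az  -53 [-0.1   0.03] 1 42.5
hole az  -97 [-0.24 -0.18] 1 31.3
hole az -142 [0.47 0.03] 1 42.2
22.55 [0.4893 0.0697 0.0332] [-0.2 -0.3 -4.9] [ 0.05  0.08 -0.02]
```

Touching at 1.5 N of load transfer, as expected at z ≈ 33 mm. I'll continue slowly.

>>> move_arm(
  rows=[
    [[255,0,0,0.001,0,0,0],[255,0,0,0.002,0,0,0],[255,0,0,0.003,0,0,0],[255,0,0,0.003,0,0,0]],
  ],
)

```text
time_s: 23.05
position: [0.4892, 0.0698, 0.0322]
tool_rot: [3.141, 0.042, 2.235]
contact_force: [-0.7, 0.2, -3.4]
width: 0.039
grasp_force: 37.2
```

>>> move_arm(
  rows=[
    [[255,0,0,0.001,0,0,0],[255,0,0,0.002,0,0,0],[255,0,0,0.002,0,0,0]],
  ],
)

```text
time_s: 23.42
position: [0.4892, 0.0699, 0.0316]
tool_rot: [3.141, 0.042, 2.235]
contact_force: [-1.4, 1.5, -2.3]
width: 0.0389
grasp_force: 37.3
```

```bash
python3 -c "from h import *;tilt()"
```

```text
hole az  127 [-13.24   4.07] 1 45.8
hole az   81 [-5.02 -2.  ] 1 51.7
hole az   36 [-0.38 -0.43] 1 40.9
hole az   -9 [ 0.03 -1.  ] 1 44.3
hole az  -53 [-0.12 -1.05] 1 44.7
hole az  -97 [-0.24 -1.06] 1 28.9
hole az -142 [ 0.35 -0.41] 1 43.3
23.475 [0.4891 0.0698 0.0316] [-0.4  1.4 -3.9] [ 0.4   0.33 -0.01]
```

>>> move_arm(
  rows=[
    [[255,0,0,0.0005,0,0,0],[255,0,0,0.001,0,0,0],[255,0,0,0.0015,0,0,0],[255,0,0,0.0015,0,0,0]],
  ],
)

```text
time_s: 23.98
position: [0.4892, 0.0699, 0.0313]
tool_rot: [3.141, 0.042, 2.235]
contact_force: [-2.3, 3.5, 1.4]
width: 0.0393
grasp_force: 37.8
```

```bash
python3 -c "from h import *;tilt()"
```

```text
hole az  127 [-13.62   4.18] 1 45.7
hole az   81 [-5.54 -2.13] 1 52.0
hole az   36 [-0.38 -0.49] 1 41.3
hole az   -9 [-0.03 -1.07] 1 44.5
hole az  -53 [-0.24 -1.19] 1 44.0
hole az  -97 [-0.26 -1.12] 1 30.0
hole az -142 [ 0.45 -0.54] 1 43.2
24.025 [0.4891 0.0699 0.0313] [-2.4  3.2  1.9] [ 0.59  0.62 -0.01]
```

Fully tipped with the weight resting flush. Releasing slowly.

>>> move_arm(
  rows=[
    [[255,0,0,0,0,0,0],[130,0,0,0,0,0,0],[120,0,0,0,0,0,0],[110,0,0,0,0,0,0],[90,0,0,0,0,0,0],[50,0,0,0,0,0,0],[0,0,0,0,0,0,0],[0,0,0,0,0,0,0],[0,0,0,0,0,0,0]],
  ],
  squeeze=20,
)

```text
time_s: 25.15
position: [0.4892, 0.0697, 0.0312]
tool_rot: [3.142, 0.042, 2.235]
contact_force: [0.3, 0.5, -0.1]
width: 0.0852
grasp_force: 0.0
```

```bash
python3 -c "from h import *;tilt()"
```

```text
hole az  127 [-12.44   4.15] 1 45.7
hole az   81 [1.91 4.5 ] 1 60.2
hole az   36 [-0.39 -0.59] 1 41.4
hole az   -9 [-0.13 -1.12] 1 44.5
hole az  -53 [-0.37 -1.23] 1 43.8
hole az  -97 [-0.19 -1.13] 1 30.2
hole az -142 [ 0.42 -0.52] 1 41.7
25.2 [0.4892 0.0697 0.0312] [-0.2  0.1  0.4] [0.06 0.04 0.06]
```

Released, and the cover stays tipped. I'll retreat straight up along the tool axis, then look.

>>> move_arm(
  rows=[
    [[0,0,0,-0.03,0,0,0],[0,0,0,-0.09,0,0,0],[0,0,0,-0.18,0,0,0],[0,0,0,-0.3,0,0,0],[0,0,0,-0.45,0,0,0],[0,0,0,-0.6,0,0,0],[0,-0.1,0,-0.7,0,0,0],[0,0.2,0,-0.7,0,0,0],[0,0.4,0,-0.7,0,0,0],[0,0.4,0,-0.7,0,0,0]],
  ],
)

```text
time_s: 26.45
position: [0.4076, 0.1725, 0.2365]
tool_rot: [3.142, 0.042, 2.237]
contact_force: [0.5, -1.1, 0.4]
width: 0.0855
grasp_force: 0.0
```

Run:
```python
from h import *
tilt()
s=env.capture('scene')
a=cv2.resize(s['frame'][130:250,190:350],(640,480),interpolation=cv2.INTER_CUBIC);save('final',a)
print([np.round((np.array(proj(s,[.5244+r*np.cos(2.234),.0254+r*np.sin(2.234),z]))-[190,130])*4) for r,z in((.055,.069),(.055,.009))])
```

```text
hole az  127 [-13.19   5.6 ] 1 57.9
hole az   81 [-4.9  -1.21] 1 55.3
hole az   36 [-0.22  3.39] 1 43.4
hole az   -9 [ 0.04 -0.96] 1 2.7
hole az  -53 [-0.3  -1.18] 1 4.5
hole az  -97 [ 0.   -0.98] 1 2.8
hole az -142 [-0.06 -0.49] 1 7.7
26.5 [0.4064 0.1738 0.2364] [-1.8  1.7 -0.6] [0.14 0.2  0.03]
[array([256.,  87.]), array([257., 158.])]
```

View pics/final.png

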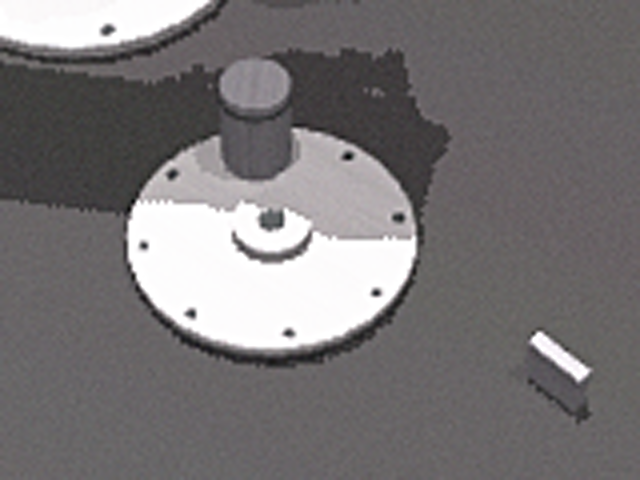

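The weight stands upright at (256,87) top and (257,160) base, where r = 55 mm at 128° projects. The far rim is raised about 1.2 px, the same as when it was fully tipped, and the gripper is clear. Handing in.

```bash
python3 -c "
from workcell import env
print(env.hand_in())"
```

```text
the job is handed in; nothing more can be done
None
```

The job is handed in: the weight stands upright on the rim that goes down (about 128° azimuth, 55 mm from the centre), and the last picture showed the cover still tipped about where it was, with the gap open opposite and the gripper clear.

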